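# Set the stacked hole saws out on their display stands

## Task

The stall is opening: take the two stacks of hole saws apart and set every saw, mouth down, fully down over the plug of the display stand of its own size and colour, so that its rim sits flat on the wood. Do not let any saw fall over on the way, and let go of them all.

Things in the scene. Friction and masses are not known exactly. Their poses are not given: they have to be found in the camera images.
- saw_red: red hole saw: a steel cup standing mouth down, 64 mm outer diameter, 45 mm high, wall 2.5 mm (bore 59 mm), flat closed top 5 mm thick; painted red, thin steel teeth at the rim. Loose, 50 to 280 g. Origin: centre of the mouth's rim plane (underside); z up along its axis; it is round, so its yaw means nothing. At the start it is in one of two stacks, concentric to within a few mm, every smaller saw standing on a larger one.
- saw_blue: blue hole saw: a steel cup standing mouth down, 57 mm outer diameter, 45 mm high, wall 2.5 mm (bore 52 mm), flat closed top 5 mm thick; painted blue, thin steel teeth at the rim. Loose, 50 to 280 g. Origin: centre of the mouth's rim plane (underside); z up along its axis; it is round, so its yaw means nothing. At the start it is in one of two stacks, concentric to within a few mm, every smaller saw standing on a larger one.
- saw_yellow: yellow hole saw: a steel cup standing mouth down, 48 mm outer diameter, 45 mm high, wall 2.5 mm (bore 43 mm), flat closed top 5 mm thick; painted yellow, thin steel teeth at the rim. Loose, 50 to 280 g. Origin: centre of the mouth's rim plane (underside); z up along its axis; it is round, so its yaw means nothing. At the start it is in one of two stacks, concentric to within a few mm, every smaller saw standing on a larger one.
- saw_green: green hole saw: a steel cup standing mouth down, 41 mm outer diameter, 45 mm high, wall 2.5 mm (bore 36 mm), flat closed top 5 mm thick; painted green, thin steel teeth at the rim. Loose, 50 to 280 g. Origin: centre of the mouth's rim plane (underside); z up along its axis; it is round, so its yaw means nothing. At the start it is in one of two stacks, concentric to within a few mm, every smaller saw standing on a larger one.
- saw_black: black hole saw: a steel cup standing mouth down, 32 mm outer diameter, 45 mm high, wall 2.5 mm (bore 27 mm), flat closed top 5 mm thick; finished black, thin steel teeth at the rim. Loose, 50 to 280 g. Origin: centre of the mouth's rim plane (underside); z up along its axis; it is round, so its yaw means nothing. At the start it is in one of two stacks, concentric to within a few mm, every smaller saw standing on a larger one.
- stand_red: display stand for the red saw: a fixed light wooden block 80 x 80 x 15 mm high with a red tapered round plug in its middle, 51 mm diameter at the foot and 41 mm at its top, 22 mm high (top 37 mm over the counter). Origin: centre of the block's underside on the counter, z up, x and y along the block's sides. The saw, mouth down over the plug, rests with its rim on the wood, 15 mm over the origin, with 4 mm of play all round.
- stand_blue: display stand for the blue saw: a fixed light wooden block 80 x 80 x 15 mm high with a blue tapered round plug in its middle, 44 mm diameter at the foot and 34 mm at its top, 22 mm high (top 37 mm over the counter). Origin: centre of the block's underside on the counter, z up, x and y along the block's sides. The saw, mouth down over the plug, rests with its rim on the wood, 15 mm over the origin, with 4 mm of play all round.
- stand_yellow: display stand for the yellow saw: a fixed light wooden block 80 x 80 x 15 mm high with a yellow tapered round plug in its middle, 35 mm diameter at the foot and 25 mm at its top, 22 mm high (top 37 mm over the counter). Origin: centre of the block's underside on the counter, z up, x and y along the block's sides. The saw, mouth down over the plug, rests with its rim on the wood, 15 mm over the origin, with 4 mm of play all round.
- stand_green: display stand for the green saw: a fixed light wooden block 80 x 80 x 15 mm high with a green tapered round plug in its middle, 28 mm diameter at the foot and 18 mm at its top, 22 mm high (top 37 mm over the counter). Origin: centre of the block's underside on the counter, z up, x and y along the block's sides. The saw, mouth down over the plug, rests with its rim on the wood, 15 mm over the origin, with 4 mm of play all round.
- stand_black: display stand for the black saw: a fixed light wooden block 80 x 80 x 15 mm high with a black tapered round plug in its middle, 19 mm diameter at the foot and 9 mm at its top, 22 mm high (top 37 mm over the counter). Origin: centre of the block's underside on the counter, z up, x and y along the block's sides. The saw, mouth down over the plug, rests with its rim on the wood, 15 mm over the origin, with 4 mm of play all round.
Not all that is in view belongs to the job. There is more than one size of the saw_green; the one meant has the size given above.

How it is judged:
At the end, for the whole second after the job is handed in: Each of the five saws stands at rest, released, upright (within 0.08 rad) and mouth down over the plug of its own stand: centre within 8 mm of the stand's centre and rim 12 to 18 mm over the stand's origin (15 mm is flat on the wood) (horizontal distance between saw_red and stand_red below 0.008 m and z of saw_red in the frame of stand_red between 0.012 and 0.018 m and angle between each of saw_red, saw_blue, saw_yellow, saw_green, saw_black's own z axis and vertical below 0.08 rad and linear speed of each of saw_red, saw_blue, saw_yellow, saw_green, saw_black below 0.02 m/s and angular speed of each of saw_red, saw_blue, saw_yellow, saw_green, saw_black below 0.3 rad/s and horizontal distance between saw_blue and stand_blue below 0.008 m and z of saw_blue in the frame of stand_blue between 0.012 and 0.018 m and horizontal distance between saw_yellow and stand_yellow below 0.008 m and z of saw_yellow in the frame of stand_yellow between 0.012 and 0.018 m and horizontal distance between saw_green and stand_green below 0.008 m and z of saw_green in the frame of stand_green between 0.012 and 0.018 m and horizontal distance between saw_black and stand_black below 0.008 m and z of saw_black in the frame of stand_black between 0.012 and 0.018 m); the robot touches nothing.
It fails at once if the red saw falls over (leans more than 0.8 rad) (angle between saw_red's own z axis and vertical above 0.8 rad).
It fails at once if the blue saw falls over (leans more than 0.8 rad) (angle between saw_blue's own z axis and vertical above 0.8 rad).
It fails at once if the yellow saw falls over (leans more than 0.8 rad) (angle between saw_yellow's own z axis and vertical above 0.8 rad).
It fails at once if the green saw falls over (leans more than 0.8 rad) (angle between saw_green's own z axis and vertical above 0.8 rad).
It fails at once if the black saw falls over (leans more than 0.8 rad) (angle between saw_black's own z axis and vertical above 0.8 rad).
It also fails if it takes over 112 s, if anything falls off the work surface, if the arm or the gripper's body presses on something with over 40 N, if the wrist force passes 120 N, or if a joint passes its speed limit or range.

## Robot

A 7-joint arm with a two-finger parallel gripper is mounted at the origin on the work surface. World frame = base frame: x ahead of the robot, y to its left, z up, the work surface at z = 0. Lengths are in m, angles in rad, forces in N, time in s.
With the tool pointing down it reaches from about 0.4 to 0.85 m from the base axis. Payload 4.5 kg.
Tool frame: the origin (TCP) lies at the very end of the fingers, on their centre line; the grasp point (between the pads) lies 19 mm behind it (r.grip_point_offset is the distance from the TCP to the grasp point, in m); y points along the fingers, x is the direction in which the jaws open and shut, and the axes are right-handed (so a half turn about y gives the same grasp; the last joint's range is limited). The gripper opens to 88 mm and grips with 3 to 60 N. Pads are 18 mm wide; open, the fingers measure 123 mm over their backs; the gripper's body (75 mm by 187 mm) begins 45 mm behind the grasp point.
Start: joints at [-1.088, 0.689, -0.195, 1.565, 0.157, 0.902, -0.215], TCP at [0.271, 0.563, 0.239] pointing down, gripper open.
Joint ranges: [-3.01, 3.01], [-0.46, 2.08], [-1.47, 1.51], [0.13, 2.56], [-1, 4.14], [0.04, 2.09], [-2.66, 2.66]. Speed limits (rad/s): [2.57, 2.57, 3.14, 3.14, 3.14, 3.14, 3.14].

## Interface

Orientations are given as a unit quaternion [x, y, z, w].
In Python, from plant import get_state, snapshot, camera_params, job, r gives the robot as it stands.
- The arm moves only by the tool carry_out, never from a script. Its arguments are lists of equal length, an entry for each row: "offset": the shift along the world's x, y, z in m, a list of three; "twist": the turn about the world's z in degrees. In form: {"offset": [[tx, ty, tz], ...], "twist": [twist, ...]}. A call has 1 to 8 rows; each row shifts and turns the commanded pose from where the row before left it; what a row does not reach is not made up. A row lasts 1/8 s, in which the tool goes at most 62.5 mm and 10.7 degrees, less where a joint would pass 70% of its speed; a pose out of reach is approached as far as the arm can. A call with a gripper value outside its range is refused whole. "grip" is the finger opening in m, from 0 to 0.0881, set as the call begins (left out, the last holds). The fingers move at their own pace and stop on an object; "newtons" is the grip in N (left out, the last holds). Time passes only in rows, so rows that do not move let the fingers close. It gives the time, the measured TCP pose, the force and the opening at its end, in the units of the state.
- get_state(): the state, without advancing time (a new reading comes with each control period).
- snapshot(name): name is "scene" or "top" or "wrist"; returns the picture (480x640x3 uint8, red, green, blue); there is no depth.
- camera_params(name): a dict with "camera_matrix" (3x3 intrinsics, pixels), "eye" and "orientation" of the camera in the world. Camera axes: x right, y up, looking along -z (the intrinsics and any distortion apply to the point x, -y, -z); pixel columns grow to the right and rows downward; lengths in m; the calibration is good to about 2 mm. A picture is of the moment at which its call begins: read the wrist's pose just before it. camera_params takes no time and is no camera call; for the wrist camera it gives the pose at the moment of the call.
- job.finish_job(): hands the job in, once; it reports no verdict.
The state is a dict: "clock": time; "q": joint angles; "qd": joint speeds; "joint_torque": joint torques, N m; "tool_pos": TCP position; "eef_rot": TCP orientation; "contact_force": force on the tool from outside, world axes, zero at the start; "moment": the same for the moment, N m; "opening": opening from 0.0 (shut) to 1.0 (fully open).
Only numpy, scipy, OpenCV 4.12 (cv2) and the standard library are available. Lean on these libraries where they do the work, as an engineer would, in place of code of your own. Each camera call takes 0.05 s, during which the arm holds its last target. There are 200 camera calls.

## Working session

There is one attempt and no reset: what is moved stays moved. The work goes in short steps, Python scripts to look and compute and a tool call to move; the robot and the scene stay as the last step left them, time stands still between calls to the robot, and variables do not carry over. Pictures are saved under pics/ and viewed, about 12 in all and at most 16, crops included, and the job is handed in when it is done.

Besides the shell and the picture viewer there is one more tool, called as a command line: name --pt "numbers of a row" for each row, then --argument value for the rest. carry_out: Moves the arm, as the interface text tells. Its arguments: {"type":"object","properties":{"offset":{"type":"array"},"twist":{"type":"array"},"grip":{"type":"number"},"newtons":{"type":"number"}},"required":["offset","twist"]}

```bash
mkdir -p pics; ls; python3 - <<'E'
from plant import *
import cv2
s=get_state();print(s['clock'],s['tool_pos'],s['eef_rot'],s['opening'])
for n in('scene','top'):
    cv2.imwrite(f'pics/{n}0.png',snapshot(n)[:,:,::-1]);p=camera_params(n);print(n,p)
E
```

```text
pics
0.0 [0.27094185 0.56250088 0.23788679] [ 0.59910772  0.37567464 -0.3767595  -0.59832332] 0.9976075770114131
scene {'camera_matrix': array([[477.66964352,   0.        , 317.80529861],
       [  0.        , 477.66964352, 240.98834756],
       [  0.        ,   0.        ,   1.        ]]), 'eye': array([0.83232032, 0.4099654 , 0.63105072]), 'orientation': array([0.12968895, 0.3496162 , 0.87546574, 0.30742321])}
top {'camera_matrix': array([[495.8208412 ,   0.        , 323.66783741],
       [  0.        , 495.8208412 , 250.07328072],
       [  0.        ,   0.        ,   1.        ]]), 'eye': array([0.33902983, 0.00973212, 1.01563283]), 'orientation': array([-0.06483731,  0.06400225,  0.71040225, -0.69787425])}
```

View pics/scene0.png

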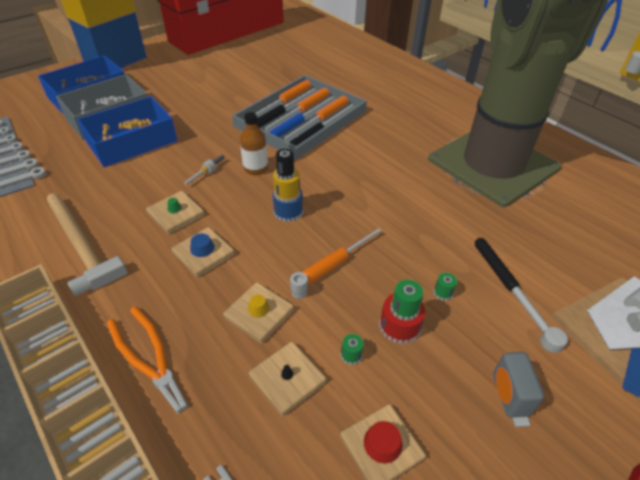

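View pics/top0.png

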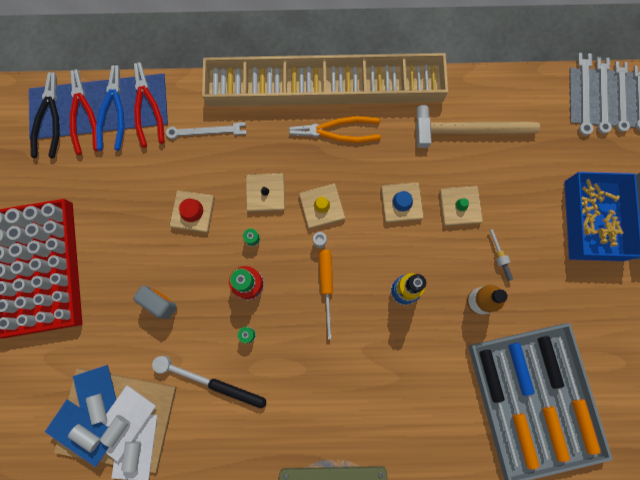

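The scene view shows one stack, green on red, at (403,310), and another, black on yellow on blue, at (287,185). Two loose greens stand at (446,285) and (352,348). The stands are red (382,441), black (287,372), yellow (258,305), blue (202,245) and green (174,205). The top view has the same layout, with the green/red stack at (243,282) and the other stack at (408,287).

Three things could be saw_green: top-view pixels (251,237), (246,336) and the stacked one at (243,280). The description says the right one is in a stack. I'll check its size in a crop.

```bash
cat > h.py <<'E'
from plant import *
import cv2, numpy as np
from scipy.spatial.transform import Rotation as R
HSV={'red':[((0,150,60),(6,255,255)),((174,150,60),(180,255,255))],'green':[((60,120,40),(85,255,255))],
'blue':[((100,120,50),(120,255,255))],'yellow':[((22,170,80),(32,255,255))],'black':[((0,0,0),(180,120,50))]}
def mask(im,c):
    h=cv2.cvtColor(im,cv2.COLOR_RGB2HSV)
    return sum(cv2.inRange(h,a,b) for a,b in HSV[c])
def ray(p,u,v,z):
    K=p['camera_matrix'];d=np.linalg.inv(K)@[u,v,1];d=R.from_quat(p['orientation']).apply([d[0],-d[1],-d[2]])
    e=p['eye'];return e+d*(z-e[2])/d[2]
def blobs(im,c,amin=40):
    cs,_=cv2.findContours(mask(im,c),cv2.RETR_EXTERNAL,cv2.CHAIN_APPROX_NONE)
    return [k for k in cs if cv2.contourArea(k)>amin]
def circ(p,k,z):  # contour -> world circle on plane z: centre, min enclosing diameter (mm)
    w=np.array([ray(p,*q[0],z)[:2] for q in k],np.float32)*1000
    c,r=cv2.minEnclosingCircle(w);return np.round(c,1),round(2*r,1)
E
python3 - <<'E'
from h import *
im=cv2.imread('pics/top0.png')[:,:,::-1].copy();p=camera_params('top')
for c in HSV:
    for k in blobs(im,c):
        m=k.mean(0)[0]
        if 160<m[0]<520 and 165<m[1]<350: print(c,m.round(),cv2.contourArea(k),[circ(p,k,z) for z in(.037,.045,.09)])
s=get_state();print(R.from_quat(s['eef_rot']).as_matrix().round(2)); w=camera_params('wrist');print(w,R.from_quat(w['orientation']).as_matrix().round(2))
cv2.imwrite('pics/crop.png',cv2.resize(im[220:350,200:300][:,:,::-1],None,fx=4,fy=4,interpolation=2))
E
```

```text
red [246. 283.] 299.5 [(array([456.7, 165.6]), 68.6), (array([455.8, 164.3]), 68.0), (array([450.3, 157.1]), 64.9)]
red [191. 210.] 404.0 [(array([608.7, 279.4]), 51.2), (array([606.5, 277.2]), 50.8), (array([594.1, 264.8]), 48.5)]
green [246. 335.] 186.0 [(array([355.2, 163.4]), 32.9), (array([355.1, 162.2]), 32.6), (array([354.4, 155.1]), 31.1)]
green [242. 280.] 350.0 [(array([462.3, 172.5]), 47.0), (array([461.3, 171.1]), 46.6), (array([455.6, 163.7]), 44.5)]
green [251. 237.] 175.0 [(array([549.5, 155.2]), 35.3), (array([547.8, 154. ]), 35.1), (array([538.1, 147.4]), 33.4)]
green [462. 204.] 99.0 [(array([ 610.1, -274.6]), 27.3), (array([ 607.9, -272.3]), 27.1), (array([ 595.4, -259.2]), 25.9)]
blue [401. 293.] 95.0 [(array([ 437.4, -150.7]), 56.1), (array([ 436.6, -149.4]), 55.6), (array([ 432., -142.]), 53.1)]
blue [402. 201.] 266.5 [(array([ 619.7, -153.3]), 41.4), (array([ 617.4, -152. ]), 41.1), (array([ 604.5, -144.5]), 39.2)]
yellow [409. 287.] 195.0 [(array([ 443.8, -161.4]), 54.0), (array([ 442.9, -160. ]), 53.5), (array([ 438.1, -152.1]), 51.1)]
yellow [321. 205.] 173.5 [(array([614.3,  12.1]), 33.3), (array([612.1,  12.1]), 33.0), (array([599.4,  11.9]), 31.5)]
black [499. 296.] 132.5 [(array([ 422.2, -334.8]), 28.6), (array([ 421.5, -332. ]), 28.3), (array([ 417.7, -316.1]), 27.0)]
black [416. 283.] 138.5 [(array([ 448.6, -171.6]), 40.6), (array([ 447.7, -170.1]), 40.2), (array([ 442.7, -161.8]), 38.4)]
[[ 0.43 -0.   -0.9 ]
 [ 0.9  -0.    0.43]
 [-0.   -1.   -0.  ]]
{'camera_matrix': array([[330.55500582,   0.        , 319.1809179 ],
       [  0.        , 330.55500582, 237.26676744],
       [  0.        ,   0.        ,   1.        ]]), 'eye': array([0.20676081, 0.59411887, 0.38311897]), 'orientation': array([-0.11968997, -0.07449106,  0.52671671,  0.83826899])} [[ 0.43 -0.87 -0.25]
 [ 0.9   0.42  0.12]
 [-0.   -0.28  0.96]]
```

View pics/crop.png

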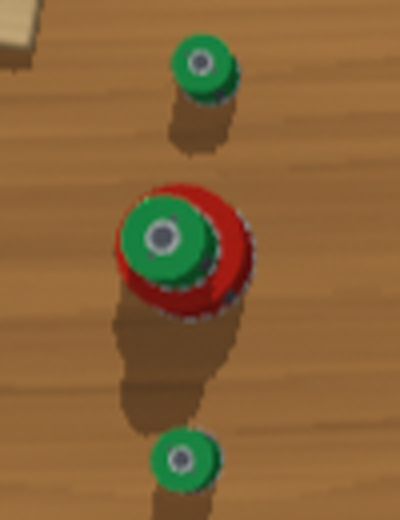

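The crop shows the stacked green at (162,237), about 41–44 mm across. The loose greens at (200,62) and (181,460) are only about 32 mm, so the stacked one is the saw meant. Every saw top also has a grey arbor mark at its centre, which makes a good target. Next I move over the green/red stack with the jaws along y.

carry_out --pt "0.02 -0.05 0" --pt "0.02 -0.05 0" --pt "0.02 -0.05 0" --pt "0.02 -0.05 0" --pt "0.02 -0.05 0" --pt "0.02 -0.05 0" --pt "0.02 -0.05 0" --pt "0.02 -0.05 0" --twist '[3.2, 3.2, 3.2, 3.2, 3.2, 3.2, 3.2, 3.2]' --grip 0.07 --newtons 20

```text
clock: 1.1
tool_pos: [0.4316, 0.1614, 0.2386]
eef_rot: [-0.5, -0.5, 0.5, 0.5]
contact_force: [0.1, 0.0, -0.1]
opening: 0.799
```

carry_out --pt "0 0 0" --pt "0 0 0" --twist '[0, 0]'

```text
clock: 1.35
tool_pos: [0.431, 0.1636, 0.2387]
eef_rot: [-0.5, -0.5, 0.499, 0.501]
contact_force: [-0.2, 0.6, 0.3]
opening: 0.792
```

```bash
python3 - <<'E'
from h import *
s=get_state();p=camera_params('wrist');im=snapshot('wrist');np.savez('w1.npz',im=im,**p)
print(s['clock'],s['tool_pos'],R.from_quat(s['eef_rot']).as_matrix().round(3),s['contact_force'])
cv2.imwrite('pics/w1.png',im[:,:,::-1])
E
```

```text
1.35 [0.4309872  0.16363827 0.23867592] [[ 0.002 -0.    -1.   ]
 [ 1.     0.001  0.002]
 [ 0.001 -1.     0.   ]] [-0.21408089  0.60261944  0.31492378]
```

View pics/w1.png

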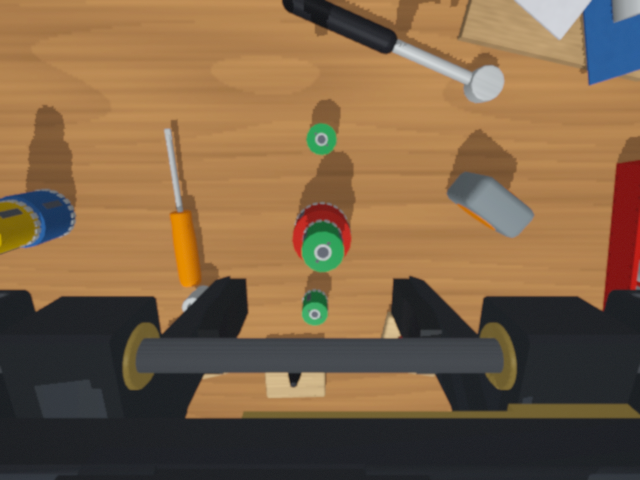

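The wrist view shows the stacked green's arbor mark at (322,252), with red beneath it. The loose greens are at (321,139) and (314,313).

```bash
cat >> h.py <<'E'
def arbor(im,p,c,z,near,rad=70):
    "centre of the non-coloured hole inside the colour blob nearest to pixel `near`"
    m=mask(im,c);cs,hi=cv2.findContours(m,cv2.RETR_CCOMP,cv2.CHAIN_APPROX_NONE)
    best=None
    for k,h in zip(cs,hi[0]):
        if h[3]>=0 and cv2.contourArea(k)>8:
            u=cv2.minEnclosingCircle(k)[0];d=np.hypot(*(np.array(u)-near))
            if d<rad and (best is None or d<best[0]): best=(d,u,cv2.contourArea(k))
    return best and (np.round(best[1],1),best[2],ray(p,*best[1],z).round(4))
E
python3 - <<'E'
from h import *
p=dict(np.load('w1.npz'));im=p['im']
print(arbor(im,p,'green',.09,(322,252)))
for k in blobs(im,'green'): print(k.mean(0),[circ(p,k,z) for z in (.045,.09)])
for k in blobs(im,'red'): print(k.mean(0),[circ(p,k,z) for z in (.0,.045)])
i=cv2.imread('pics/top0.png')[:,:,::-1].copy();print('top',arbor(i,camera_params('top'),'green',.09,(242,280)))
for px in((251,237),(246,336)):print(arbor(i,camera_params('top'),'green',.045,px,15))
E
```

```text
(array([322.5, 252. ]), 311.5, array([0.4593, 0.167 , 0.09  ]))
[[313.90526316 306.95789474]] [(array([541.5, 158.4]), 41.8), (array([517.3, 159.1]), 36.3)]
[[322.4609375 246.4765625]] [(array([468.6, 167.1]), 54.8), (array([454.1, 166.6]), 47.5)]
[[321.1686747  138.68674699]] [(array([357.3, 166.3]), 28.8), (array([357.6, 166. ]), 24.9)]
[[321.16742081 228.81447964]] [(array([468.3, 166.3]), 76.4), (array([455.6, 166. ]), 67.4)]
[[622.85217391 235.35652174]] [(array([475.5, 528.1]), 189.2), (array([461.9, 485.4]), 167.0)]
top (array([240., 279.]), 87.0, array([0.4574, 0.1675, 0.09  ]))
(array([250. , 235.2]), 49.0, array([0.551 , 0.1563, 0.045 ]))
(array([244.9, 334.4]), 51.5, array([0.3553, 0.1643, 0.045 ]))
```

carry_out --pt "0.014 0.0015 0" --pt "0.014 0.0015 -0.02" --pt "0 0 -0.04" --pt "0 0 -0.04" --pt "0 0 -0.04" --pt "0 0 -0.03" --pt "0 0 -0.014" --pt "0 0 0" --twist '[0, 0, 0, 0, 0, 0, 0, 0]'

```text
clock: 2.4
tool_pos: [0.4592, 0.1669, 0.0542]
eef_rot: [-0.5, -0.5, 0.5, 0.5]
contact_force: [0.3, 0.7, -0.5]
opening: 0.794
```

carry_out --pt "0 0 0" --pt "0 0 0" --pt "0 0 0" --pt "0 0 0" --twist '[0, 0, 0, 0]' --grip 0.035 --newtons 20

```text
clock: 2.9
tool_pos: [0.4596, 0.1663, 0.0554]
eef_rot: [0.501, 0.5, -0.499, -0.5]
contact_force: [-1.0, -0.4, 4.9]
opening: 0.456
```

carry_out --pt "0 0 0.01" --pt "0 0 0.03" --pt "0 0 0.04" --pt "0 0 0.04" --pt "0 0 0.04" --pt "0.05 -0.03 0.02" --pt "0.05 -0.035 0" --pt "0.05 -0.035 0" --twist '[0, 0, 0, 0, 0, 0, 0, 0]'

```text
clock: 3.9
tool_pos: [0.6102, 0.0648, 0.2358]
eef_rot: [0.5, 0.5, -0.499, -0.5]
contact_force: [0.1, 1.0, -1.2]
opening: 0.455
```

carry_out --pt "0.03 -0.03 0" --pt "0.02 -0.035 0" --pt "0 0 0" --pt "0 0 0" --twist '[0, 0, 0, 0]'

```text
clock: 4.4
tool_pos: [0.6583, 0.002, 0.2348]
eef_rot: [-0.5, -0.5, 0.5, 0.501]
contact_force: [0.9, 0.1, -1.1]
opening: 0.462
```

```bash
python3 - <<'E'
from h import *
s=get_state();p=camera_params('wrist');im=snapshot('wrist');np.savez('w2.npz',im=im,**p)
print(s['clock'],s['tool_pos'],s['opening'],s['contact_force'])
cv2.imwrite('pics/w2.png',im[:,:,::-1])
for c in HSV:
    for k in blobs(im,c):
        m=k.mean(0)[0]
        if m[1]<400: print(c,m.round(),cv2.contourArea(k),[circ(p,k,z) for z in(.026,.037)])
E
```

```text
4.4 [0.65826459 0.00196073 0.23479177] 0.4622338255593417 [ 0.88154324  0.11301708 -1.08232209]
red [600. 314.] 249.0 [(array([787.6, 337.4]), 56.8), (array([781.3, 327. ]), 55.1)]
red [584. 169.] 1987.5 [(array([614.6, 281.8]), 60.3), (array([613.8, 273.1]), 58.4)]
red [492.  17.] 2479.5 [(array([468.3, 167.6]), 79.5), (array([472. , 162.5]), 77.0)]
green [320. 374.] 65.0 [(array([868.2,   2.5]), 41.7), (array([859.5,   2.5]), 40.4)]
green [320. 303.] 5893.0 [(array([778.2,   2.7]), 147.7), (array([772.2,   2.7]), 143.1)]
green [ 54. 170.] 557.5 [(array([ 616. , -277.3]), 35.6), (array([ 615.1, -268.7]), 34.5)]
green [472. 108.] 997.0 [(array([555.9, 155.3]), 41.6), (array([556.8, 150.5]), 40.3)]
blue [580. 387.] 165.0 [(array([890.6, 336.5]), 41.3), (array([881.1, 326.1]), 40.0)]
blue [588. 332.] 85.0 [(array([809.4, 329.9]), 19.3), (array([802.5, 319.7]), 18.7)]
blue [171. 179.] 1164.0 [(array([ 624.5, -154.9]), 44.7), (array([ 623.4, -150. ]), 43.3)]
blue [157.   6.] 471.5 [(array([ 461.3, -147.3]), 50.7), (array([ 465.2, -142.7]), 49.1)]
yellow [328. 174.] 658.5 [(array([620.2,  11.4]), 32.0), (array([619.2,  11.1]), 31.0)]
black [622. 315.] 1549.5 [(array([787.6, 368.3]), 77.5), (array([781.4, 357. ]), 75.1)]
black [ 16. 315.] 1525.0 [(array([ 785.5, -362.6]), 77.1), (array([ 779.3, -351.3]), 74.7)]
black [454. 347.] 15492.5 [(array([827.4, 181.3]), 309.1), (array([819.9, 175.8]), 299.5)]
black [435. 204.] 135.5 [(array([651.9, 128.7]), 17.4), (array([649.9, 124.8]), 16.9)]
```

View pics/w2.png

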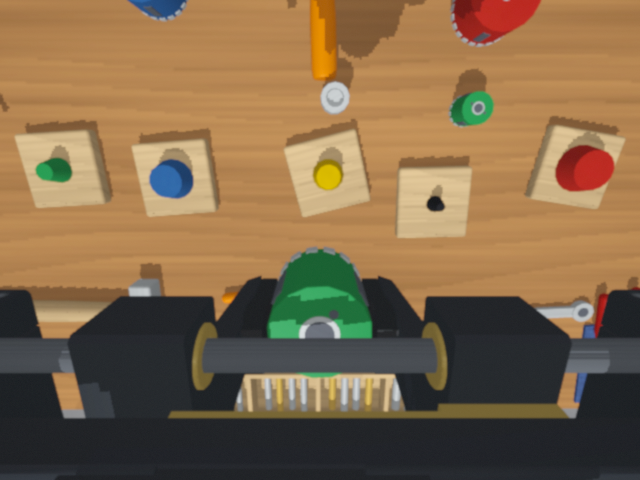

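The wrist view shows all five stands: green (54,170), blue (171,179), yellow (328,174), black (435,204) and red (585,169). The green saw is in the grip. I'll take the stand centres from the wooden squares cast onto z = 15 mm.

```bash
python3 - <<'E'
from h import *
def run(im,p,pts,smax=135):
    h=cv2.cvtColor(im,cv2.COLOR_RGB2HSV)
    for n,(u,v) in pts.items():
        a=h[v+22:v+27 if im is w else v+17,u-5:u+6].reshape(-1,3).mean(0).round()
        m=cv2.inRange(h,(8,30,140),(28,smax,255))
        cs,_=cv2.findContours(m,0,cv2.CHAIN_APPROX_NONE)
        cs=[k for k in cs if cv2.contourArea(k)>400 and cv2.pointPolygonTest(cv2.convexHull(k),(u,v),False)>0]
        if not cs: print(n,'none',a);continue
        k=cv2.convexHull(max(cs,key=cv2.contourArea))
        q=np.array([ray(p,*t[0],.015)[:2] for t in k],np.float32)*1000
        c,sz,an=cv2.minAreaRect(q);print(n,np.round(c,1),np.round(sz,1),round(an,1),a)
p=dict(np.load('w2.npz'));w=p['im']
run(w,p,dict(green=(54,170),blue=(171,179),yellow=(328,174),black=(435,204),red=(585,169)))
t=cv2.imread('pics/top0.png')[:,:,::-1].copy()
run(t,camera_params('top'),dict(green=(462,204),blue=(402,201),yellow=(321,205),black=(265,191),red=(191,210)))
E
```

```text
green [ 615.6 -274.8] [82.  88.6] 3.3 [ 19.  88. 203.]
blue [ 625.8 -154.6] [81.7 84.8] 4.7 [ 19.  87. 207.]
yellow [621.4  11.3] [81.9 82.2] 14.3 [ 19.  86. 208.]
black [653.3 128.6] [81.5 84.3] 1.5 [ 19.  86. 207.]
red [615.2 278.7] [88.6 81.6] 81.2 [ 18.  92. 200.]
green [ 615.4 -279.1] [79.1 79.7] 3.1 [nan nan nan]
blue [ 624.9 -156.2] [79.2 79.4] 4.5 [nan nan nan]
yellow [620.   11.9] [79.3 79.5] 14.1 [nan nan nan]
black [652.1 130.2] [78.7 79.8] 0.6 [nan nan nan]
red [613.6 283.7] [79.2 79.2] 81.2 [nan nan nan]<stdin>:5: RuntimeWarning: Mean of empty slice.
  ret = um.true_divide(
```

carry_out --pt "-0.008 -0.05 0" --pt "-0.008 -0.055 0" --pt "-0.008 -0.055 0" --pt "-0.008 -0.055 0" --pt "-0.01 -0.05 -0.03" --pt "0 -0.016 -0.05" --pt "0 0 -0.05" --pt "0 0 0" --twist '[0, 0, 0, 0, 0, 0, 0, 0]'

```text
clock: 5.45
tool_pos: [0.6141, -0.2772, 0.1013]
eef_rot: [-0.497, -0.499, 0.501, 0.503]
contact_force: [-0.6, 0.0, -0.9]
opening: 0.457
```

carry_out --pt "0.001 -0.001 -0.02" --pt "0 0 -0.025" --pt "0 0 -0.015" --pt "0 0 -0.01" --pt "0 0 -0.004" --pt "0 0 0" --pt "0 0 0" --twist '[0, 0, 0, 0, 0, 0, 0]'

```text
clock: 6.32
tool_pos: [0.6187, -0.2811, 0.0314]
eef_rot: [0.501, 0.5, -0.499, -0.5]
contact_force: [-0.2, 0.4, -0.9]
opening: 0.456
```

carry_out --pt "-0.002 0.001 -0.003" --pt "0 0 -0.002" --pt "0 0 0" --twist '[0, 0, 0]'

```text
clock: 6.7
tool_pos: [0.6161, -0.2798, 0.0256]
eef_rot: [-0.5, -0.5, 0.5, 0.501]
contact_force: [0.6, 0.5, -0.6]
opening: 0.457
```

carry_out --pt "0 0 0" --pt "0 0 0" --pt "0 0 0" --twist '[0, 0, 0]' --grip 0.06

```text
clock: 7.08
tool_pos: [0.6163, -0.2799, 0.0258]
eef_rot: [0.501, 0.5, -0.499, -0.5]
contact_force: [0.2, 0.5, -0.8]
opening: 0.682
```

carry_out --pt "0 0 0.02" --pt "0 0 0.05" --pt "0 0 0.06" --pt "0 0.03 0.06" --pt "0 0.03 0.03" --pt "0 0 0" --pt "0 0 0" --twist '[0, 0, 0, 0, 0, 0, 0]'

```text
clock: 7.95
tool_pos: [0.6154, -0.2231, 0.2416]
eef_rot: [0.501, 0.499, -0.5, -0.501]
contact_force: [0.2, 0.1, -0.1]
opening: 0.677
```

```bash
python3 - <<'E'
from h import *
s=get_state();p=camera_params('wrist');im=snapshot('wrist');np.savez('w3.npz',im=im,**p)
print(s['clock'],s['tool_pos'],s['opening'],s['contact_force'])
cv2.imwrite('pics/w3.png',im[:,:,::-1])
print(arbor(im,p,'green',.06,(250,200),200))
t=snapshot('top');print(arbor(t,camera_params('top'),'green',.06,(462,204),40))
cv2.imwrite('pics/t3.png',t[:,:,::-1])
E
```

```text
7.95 [ 0.61544429 -0.22310631  0.24157816] 0.6767971064045958 [ 0.24503587  0.08959552 -0.13931172]
(array([263.5, 215.5]), 280.0, array([ 0.6158, -0.2794,  0.06  ]))
(array([467.5, 198.5]), 73.5, array([ 0.6149, -0.2797,  0.06  ]))
```

View pics/w3.png

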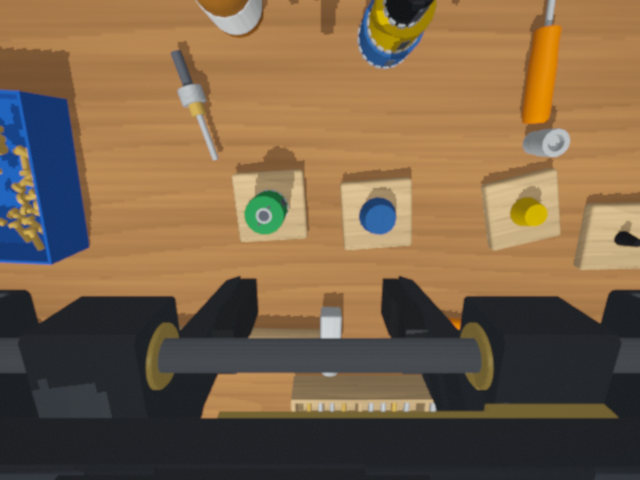

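The green saw is seated: its mark is at (263,215), which casts to (615.8, -279.4), and the stand centre is (615.5, -279). Next I go to the black stack.

carry_out --pt "-0.045 0.015 0" --pt "-0.05 0.015 0" --pt "-0.05 0.02 0" --pt "-0.045 0.015 0" --pt "0 0 0" --pt "0 0 0" --twist '[0, 0, 0, 0, 0, 0]'

```text
clock: 8.8
tool_pos: [0.427, -0.1579, 0.2414]
eef_rot: [0.501, 0.499, -0.499, -0.501]
contact_force: [0.2, -0.0, -0.5]
opening: 0.685
```

```bash
python3 - <<'E'
from h import *
s=get_state();p=camera_params('wrist');im=snapshot('wrist');np.savez('w4.npz',im=im,**p)
print(s['clock'],s['tool_pos'],s['opening'],s['contact_force'])
cv2.imwrite('pics/w4.png',im[:,:,::-1])
for c,zs in (('black',(.135,)),('yellow',(.09,.045)),('blue',(.045,0))):
    for k in blobs(im,c):
        m=k.mean(0)[0]
        if m[1]<290 and 150<m[0]<480: print(c,m.round(),cv2.contourArea(k),[circ(p,k,z) for z in zs])
E
```

```text
8.8 [ 0.42703409 -0.15785296  0.24139031] 0.6854025339112004 [ 0.22555572 -0.01815206 -0.46810563]
black [320. 233.] 258.5 [(array([ 429.5, -157. ]), 26.3)]
black [163.  51.] 2288.5 [(array([ 297.6, -263.9]), 67.6)]
yellow [322. 227.] 782.0 [(array([ 436.7, -154.8]), 51.7), (array([ 449.1, -154.4]), 59.5)]
blue [323. 207.] 316.5 [(array([ 434.7, -154.2]), 54.8), (array([ 445.1, -153.8]), 62.0)]
```

View pics/w4.png

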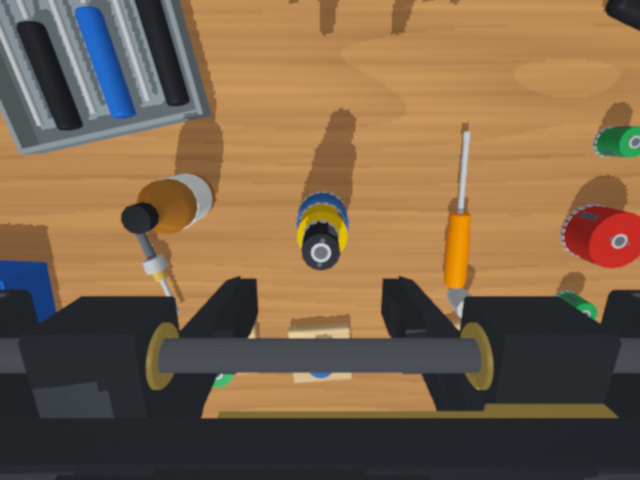

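The wrist view shows the black saw's mark at about (321,252), with yellow and blue under it. The red saw's mark shows at (620,241).

```bash
python3 - <<'E'
from h import *
p=dict(np.load('w4.npz'));im=p['im']
g=cv2.cvtColor(im,cv2.COLOR_RGB2GRAY);h=cv2.cvtColor(im,cv2.COLOR_RGB2HSV)
m=((h[:,:,1]<60)&(g>120)).astype('u1');y,x=np.nonzero(m[238:268,305:337]);u,v=x.mean()+305,y.mean()+238
print(u,v,len(x),ray(p,u,v,.135)); print(arbor(im,p,'red',.045,(620,241)))
t=cv2.imread('pics/t3.png')[:,:,::-1].copy();P=camera_params('top');print(arbor(t,P,'red',.045,(245,283)))
g=cv2.cvtColor(t,cv2.COLOR_RGB2GRAY);h=cv2.cvtColor(t,cv2.COLOR_RGB2HSV);y,x=np.nonzero((h[272:292,408:428,1]<60)&(g[272:292,408:428]>110));print(x.mean()+408,y.mean()+272,len(x),ray(P,x.mean()+408,y.mean()+272,.135))
E
```

```text
320.5128205128205 252.23504273504273 234 [ 0.44135294 -0.15659766  0.135     ]
(array([619., 241.]), 261.5, array([0.4605, 0.166 , 0.045 ]))
(array([244. , 281.5]), 80.5, array([0.4581, 0.1672, 0.045 ]))
421.0 282.0 1 [ 0.44047934 -0.16324853  0.135     ]
```

carry_out --pt "0.015 0.0015 0" --pt "0 0 -0.02" --pt "0 0 -0.04" --pt "0 0 -0.04" --pt "0 0 -0.03" --pt "0 0 -0.0145" --pt "0 0 0" --pt "0 0 0" --twist '[0, 0, 0, 0, 0, 0, 0, 0]'

```text
clock: 9.85
tool_pos: [0.4425, -0.1554, 0.0973]
eef_rot: [0.501, 0.5, -0.499, -0.5]
contact_force: [0.2, -1.9, 0.5]
opening: 0.681
```

carry_out --pt "0 0 0" --pt "0 0 0" --pt "0 0 0" --pt "0 0 0" --twist '[0, 0, 0, 0]' --grip 0.026

```text
clock: 10.35
tool_pos: [0.4414, -0.1556, 0.0975]
eef_rot: [0.501, 0.5, -0.499, -0.5]
contact_force: [-0.6, -0.7, 3.3]
opening: 0.353
```

carry_out --pt "0 0 0.01" --pt "0 0 0.04" --pt "0 0 0.05" --pt "0.025 0.03 0.03" --pt "0.03 0.045 0" --pt "0.035 0.045 0" --pt "0.035 0.045 0" --pt "0.035 0.045 0" --twist '[0, 0, 0, 0, 0, 0, 0, 0]'

```text
clock: 11.35
tool_pos: [0.6016, 0.0559, 0.2277]
eef_rot: [-0.5, -0.499, 0.5, 0.501]
contact_force: [-0.0, -1.1, -0.7]
opening: 0.348
```

carry_out --pt "0.03 0.045 0" --pt "0.021 0.03 -0.03" --pt "0 0 -0.05" --pt "0 0 -0.03" --pt "0 0 0" --pt "0 0 0" --twist '[0, 0, 0, 0, 0, 0]'

```text
clock: 12.1
tool_pos: [0.653, 0.1299, 0.1188]
eef_rot: [0.501, 0.5, -0.499, -0.5]
contact_force: [0.5, 0.6, -0.7]
opening: 0.353
```

carry_out --pt "0 0 -0.03" --pt "0 0 -0.03" --pt "0 0 -0.02" --pt "0 0 -0.008" --pt "0 0 -0.005" --pt "0 0 -0.002" --pt "0 0 0" --twist '[0, 0, 0, 0, 0, 0, 0]'

```text
clock: 12.98
tool_pos: [0.6527, 0.1297, 0.0228]
eef_rot: [0.501, 0.5, -0.499, -0.5]
contact_force: [-0.3, 0.7, -1.3]
opening: 0.352
```

carry_out --pt "0 0 0" --pt "0 0 0" --pt "0 0 0" --twist '[0, 0, 0]' --grip 0.065

```text
clock: 13.35
tool_pos: [0.6523, 0.1296, 0.0223]
eef_rot: [0.501, 0.5, -0.499, -0.5]
contact_force: [-0.7, 0.5, -0.5]
opening: 0.669
```

carry_out --pt "0 0 0.02" --pt "0 0 0.05" --pt "0 0 0.06" --pt "0 -0.02 0.06" --pt "0 -0.045 0.02" --pt "0 -0.02 0" --pt "0 0 0" --twist '[0, 0, 0, 0, 0, 0, 0]'

```text
clock: 14.22
tool_pos: [0.6515, 0.0428, 0.2306]
eef_rot: [-0.501, -0.498, 0.499, 0.501]
contact_force: [-0.7, 1.0, 0.0]
opening: 0.736
```

```bash
python3 - <<'E'
from h import *
s=get_state();p=camera_params('wrist');im=snapshot('wrist')
print(s['clock'],s['tool_pos'],s['opening'],s['contact_force'])
cv2.imwrite('pics/w5.png',im[:,:,::-1])
h=cv2.cvtColor(im,cv2.COLOR_RGB2HSV);g=im.max(2)
print(arbor(im,p,'black',.06,(420,200),60))
E
```

```text
14.225 [0.65147329 0.04284726 0.23062556] 0.7362551829754526 [-0.71183846  0.97559927  0.04639702]
None
```

View pics/w5.png

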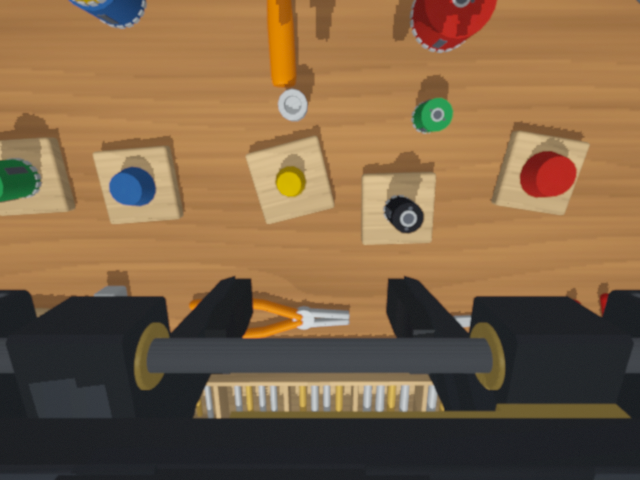

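The black saw stands upright on its stand, mark at (408,218). I'll compute its position in the next script. Next is yellow.

carry_out --pt "-0.035 -0.03 0.005" --pt "-0.04 -0.035 0" --pt "-0.04 -0.035 0" --pt "-0.04 -0.035 0" --pt "-0.04 -0.035 0" --pt "-0.03 -0.028 0" --pt "0 0 0" --pt "0 0 0" --twist '[0, 0, 0, 0, 0, 0, 0, 0]'

```text
clock: 15.28
tool_pos: [0.4283, -0.151, 0.2361]
eef_rot: [0.499, 0.501, -0.5, -0.5]
contact_force: [0.6, -0.6, 0.4]
opening: 0.738
```

```bash
python3 - <<'E'
from h import *
s=get_state();p=camera_params('wrist');im=snapshot('wrist');np.savez('w6.npz',im=im,**p)
print(s['clock'],s['tool_pos'],s['opening'],s['contact_force'])
print(arbor(im,p,'yellow',.09,(320,240)))
for k in blobs(im,'blue'): 
  if k.mean(0)[0,1]<290: print(k.mean(0),circ(p,k,.045),circ(p,k,0))
t=snapshot('top');P=camera_params('top');print(arbor(t,P,'yellow',.09,(413,285),25))
print(arbor(t,P,'black',.06,(268,187),20))
E
```

```text
15.275 [ 0.42829208 -0.15104115  0.23608292] 0.7377277726224497 [ 0.64253685 -0.57146244  0.40294137]
(array([314. , 236.5]), 336.0, array([ 0.4409, -0.1553,  0.09  ]))
[[ 23.65895954 284.20231214]] (array([ 513.1, -477.7]), 72.0) (array([ 534. , -521.5]), 81.7)
[[317.00657895 207.48684211]] (array([ 434.5, -153.9]), 54.5) (array([ 444.9, -154.2]), 61.8)
[[94.00757576 57.99621212]] (array([ 285.4, -354.4]), 97.7) (array([ 275.9, -381.6]), 110.8)
None
None
```

carry_out --pt "0.013 -0.003 0" --pt "0 0 -0.04" --pt "0 0 -0.05" --pt "0 0 -0.04" --pt "0 0 -0.03" --pt "0 0 -0.02" --pt "0 0 -0.002" --pt "0 0 0" --twist '[0, 0, 0, 0, 0, 0, 0, 0]'

```text
clock: 16.38
tool_pos: [0.4412, -0.156, 0.0546]
eef_rot: [0.501, 0.5, -0.499, -0.5]
contact_force: [-0.2, -0.3, 0.0]
opening: 0.736
```

carry_out --pt "0 0 0" --pt "0 0 0" --pt "0 0 0" --pt "0 0 0" --twist '[0, 0, 0, 0]' --grip 0.042

```text
clock: 16.88
tool_pos: [0.4407, -0.1563, 0.0551]
eef_rot: [0.501, 0.5, -0.499, -0.5]
contact_force: [-0.1, 0.1, 6.4]
opening: 0.528
```

carry_out --pt "0 0 0.01" --pt "0 0 0.04" --pt "0 0 0.05" --pt "0 0 0.03" --pt "0.025 0.02 0.01" --pt "0.035 0.035 0" --pt "0.035 0.035 0" --pt "0.035 0.035 0" --twist '[0, 0, 0, 0, 0, 0, 0, 0]'

```text
clock: 17.88
tool_pos: [0.5705, -0.0305, 0.1949]
eef_rot: [-0.5, -0.499, 0.5, 0.501]
contact_force: [-0.0, -0.3, -1.1]
opening: 0.534
```

carry_out --pt "0.03 0.03 0" --pt "0.02 0.013 -0.03" --pt "0 0 -0.04" --pt "0 0 -0.02" --pt "0 0 0" --pt "0 0 0" --twist '[0, 0, 0, 0, 0, 0]'

```text
clock: 18.62
tool_pos: [0.6206, 0.0118, 0.1055]
eef_rot: [0.501, 0.5, -0.499, -0.5]
contact_force: [0.3, 0.1, -1.1]
opening: 0.534
```

carry_out --pt "0 0 -0.03" --pt "0 0 -0.025" --pt "0 0 -0.015" --pt "0 0 -0.006" --pt "0 0 -0.0035" --pt "0 0 0" --pt "0 0 0" --twist '[0, 0, 0, 0, 0, 0, 0]'

```text
clock: 19.5
tool_pos: [0.6206, 0.0119, 0.0255]
eef_rot: [0.501, 0.5, -0.499, -0.5]
contact_force: [0.9, 0.9, -0.9]
opening: 0.531
```

carry_out --pt "0 0 0" --pt "0 0 0" --pt "0 0 0" --twist '[0, 0, 0]' --grip 0.068

```text
clock: 19.88
tool_pos: [0.6203, 0.0118, 0.0251]
eef_rot: [0.501, 0.5, -0.499, -0.5]
contact_force: [-0.4, 0.4, -0.1]
opening: 0.771
```

carry_out --pt "0 0 0.02" --pt "0 0 0.05" --pt "0 0 0.06" --pt "0 -0.03 0.06" --pt "0 -0.03 0.015" --pt "0 0 0" --pt "0 0 0" --twist '[0, 0, 0, 0, 0, 0, 0]' --grip 0.075

```text
clock: 20.75
tool_pos: [0.6196, -0.0449, 0.2259]
eef_rot: [-0.5, -0.5, 0.5, 0.501]
contact_force: [0.4, 0.5, -0.1]
opening: 0.849
```

```bash
python3 - <<'E'
from h import *
s=get_state();p=camera_params('wrist');im=snapshot('wrist')
print(s['clock'],s['tool_pos'],s['opening'],s['contact_force'])
cv2.imwrite('pics/w7.png',im[:,:,::-1])
print(arbor(im,p,'yellow',.06,(380,215),60),arbor(im,p,'blue',.045,(250,10),100))
for k in blobs(im,'blue'): print(k.mean(0),circ(p,k,.045),circ(p,k,.037))
E
```

```text
20.75 [ 0.61961622 -0.04493491  0.2258973 ] 0.8493560357110285 [ 0.36575406  0.46868479 -0.13515881]
(array([377. , 219.5]), 314.0, array([0.6207, 0.0113, 0.06  ])) None
[[215.88679245 215.66037736]] (array([ 620.4, -148.9]), 41.0) (array([ 622.2, -151.5]), 42.0)
[[196.64468864  21.76190476]] (array([ 448.6, -150.1]), 66.8) (array([ 446.2, -152.7]), 68.5)
```

Yellow is seated at (620.7, 11.3). Next is blue.

carry_out --pt "-0.03 -0.016 0" --pt "-0.04 -0.022 0" --pt "-0.04 -0.022 0" --pt "-0.04 -0.022 0" --pt "-0.03 -0.017 0" --pt "-0.012 -0.007 0" --pt "0 0 0" --pt "0 0 0" --twist '[0, 0, 0, 0, 0, 0, 0, 0]'

```text
clock: 21.8
tool_pos: [0.43, -0.1509, 0.2259]
eef_rot: [0.5, 0.501, -0.499, -0.5]
contact_force: [-0.3, -0.1, 0.1]
opening: 0.85
```

```bash
python3 - <<'E'
from h import *
s=get_state();p=camera_params('wrist');im=snapshot('wrist')
print(s['clock'],s['tool_pos'],s['opening'],s['contact_force'])
print(arbor(im,p,'blue',.045,(320,215)))
t=snapshot('top');P=camera_params('top');print(arbor(t,P,'blue',.045,(405,290),25))
E
```

```text
21.8 [ 0.42998447 -0.15089229  0.22591085] 0.849748926046829 [-0.29661452 -0.0976173   0.09308204]
(array([315., 225.]), 270.5, array([ 0.4407, -0.1547,  0.045 ]))
None
```

carry_out --pt "0.011 -0.003 0" --pt "0 0 -0.05" --pt "0 0 -0.05" --pt "0 0 -0.05" --pt "0 0 -0.04" --pt "0 0 -0.02" --pt "0 0 -0.003" --pt "0 0 0" --twist '[0, 0, 0, 0, 0, 0, 0, 0]'

```text
clock: 22.9
tool_pos: [0.44, -0.1551, 0.013]
eef_rot: [0.501, 0.5, -0.499, -0.5]
contact_force: [0.3, 0.4, 0.1]
opening: 0.848
```

carry_out --pt "0 0 0" --pt "0 0 0" --pt "0 0 0" --pt "0 0 0" --twist '[0, 0, 0, 0]' --grip 0.051

```text
clock: 23.4
tool_pos: [0.4398, -0.1553, 0.0136]
eef_rot: [0.501, 0.5, -0.499, -0.5]
contact_force: [-0.0, 0.1, 6.7]
opening: 0.655
```

carry_out --pt "0 0 0.01" --pt "0 0 0.04" --pt "0 0 0.05" --pt "0.03 0 0.02" --pt "0.04 0 0" --pt "0.045 0 0" --pt "0.04 -0.001 0" --pt "0.03 0 0" --twist '[0, 0, 0, 0, 0, 0, 0, 0]'

```text
clock: 24.4
tool_pos: [0.6249, -0.1565, 0.1331]
eef_rot: [-0.5, -0.499, 0.499, 0.501]
contact_force: [0.3, -0.0, -2.4]
opening: 0.649
```

carry_out --pt "0 0 -0.02" --pt "0 0 -0.02" --pt "0 0 0" --pt "0 0 0" --twist '[0, 0, 0, 0]'

```text
clock: 24.9
tool_pos: [0.6235, -0.1563, 0.0928]
eef_rot: [-0.5, -0.499, 0.5, 0.501]
contact_force: [-0.3, -0.3, -1.2]
opening: 0.646
```

Next: down about 64 mm, release, and rise.

carry_out --pt "0 0 -0.025" --pt "0 0 -0.02" --pt "0 0 -0.01" --pt "0 0 -0.006" --pt "0 0 -0.003" --pt "0 0 0" --pt "0 0 0" --twist '[0, 0, 0, 0, 0, 0, 0]'

```text
clock: 25.78
tool_pos: [0.6245, -0.1562, 0.0293]
eef_rot: [0.501, 0.5, -0.499, -0.5]
contact_force: [-0.1, 0.1, -1.8]
opening: 0.65
```

carry_out --pt "0 0 0" --pt "0 0 0" --pt "0 0 0" --twist '[0, 0, 0]' --grip 0.075

```text
clock: 26.15
tool_pos: [0.6244, -0.1561, 0.0291]
eef_rot: [0.501, 0.5, -0.499, -0.5]
contact_force: [-0.4, -0.0, -0.6]
opening: 0.853
```

carry_out --pt "0 0 0.02" --pt "0 0 0.05" --pt "0 0 0.06" --pt "0 0.03 0.05" --pt "0 0.03 0.015" --pt "0 0 0" --pt "0 0 0" --twist '[0, 0, 0, 0, 0, 0, 0]' --grip 0.084

```text
clock: 27.02
tool_pos: [0.6237, -0.0975, 0.2239]
eef_rot: [0.501, 0.499, -0.5, -0.5]
contact_force: [0.2, -0.5, -0.7]
opening: 0.95
```

```bash
python3 - <<'E'
from h import *
s=get_state();p=camera_params('wrist');im=snapshot('wrist')
print(s['clock'],s['tool_pos'],s['opening'],s['contact_force'])
print(arbor(im,p,'blue',.06,(260,215)))
E
```

```text
27.025 [ 0.62369402 -0.09747239  0.22393743] 0.95024199836858 [ 0.15578178 -0.46557978 -0.69809578]
(array([258.5, 220.5]), 300.5, array([ 0.6251, -0.1557,  0.06  ]))
```

Blue is seated at (625.1, -155.7). Last is red.

carry_out --pt "-0.02 0.03 0" --pt "-0.03 0.045 0" --pt "-0.03 0.045 0" --pt "-0.03 0.045 0" --pt "-0.03 0.045 0" --pt "-0.022 0.03 0" --pt "-0.015 0.02 0" --pt "0 0 0" --twist '[0, 0, 0, 0, 0, 0, 0, 0]'

```text
clock: 28.08
tool_pos: [0.4465, 0.1642, 0.2235]
eef_rot: [-0.5, -0.5, 0.5, 0.5]
contact_force: [0.5, -0.5, 0.2]
opening: 0.954
```

carry_out --pt "0 0 0" --pt "0 0 0" --twist '[0, 0]'

```text
clock: 28.32
tool_pos: [0.448, 0.1623, 0.2235]
eef_rot: [0.501, 0.498, -0.499, -0.501]
contact_force: [-0.1, -0.2, 0.6]
opening: 0.951
```

```bash
python3 - <<'E'
from h import *
s=get_state();p=camera_params('wrist');im=snapshot('wrist')
print(s['clock'],s['tool_pos'],s['opening'],s['contact_force'])
print(arbor(im,p,'red',.045,(320,215)))
t=snapshot('top');P=camera_params('top');print(arbor(t,P,'red',.045,(245,283),25))
E
```

```text
28.325 [0.44799016 0.16226322 0.22351011] 0.9511994266726561 [-0.08662414 -0.23776756  0.56422886]
(array([323. , 227.5]), 286.5, array([0.4604, 0.1662, 0.045 ]))
None
```

carry_out --pt "0.0125 0.0035 0" --pt "0 0 -0.05" --pt "0 0 -0.05" --pt "0 0 -0.05" --pt "0 0 -0.04" --pt "0 0 -0.018" --pt "0 0 -0.0025" --pt "0 0 0" --twist '[0, 0, 0, 0, 0, 0, 0, 0]'

```text
clock: 29.42
tool_pos: [0.4605, 0.1677, 0.0136]
eef_rot: [0.501, 0.5, -0.499, -0.5]
contact_force: [0.4, -0.6, 0.1]
opening: 0.954
```

carry_out --pt "0 0 0" --pt "0 0 0" --pt "0 0 0" --pt "0 0 0" --twist '[0, 0, 0, 0]' --grip 0.058

```text
clock: 29.92
tool_pos: [0.4601, 0.1671, 0.014]
eef_rot: [0.501, 0.5, -0.499, -0.5]
contact_force: [-0.0, -0.2, 5.1]
opening: 0.705
```

carry_out --pt "0 0 0.01" --pt "0 0 0.04" --pt "0 0 0.05" --pt "0.024 0.016 0.02" --pt "0.035 0.025 0" --pt "0.035 0.03 0" --pt "0.035 0.025 0" --pt "0.025 0.02 0" --twist '[0, 0, 0, 0, 0, 0, 0, 0]'

```text
clock: 30.92
tool_pos: [0.6145, 0.2839, 0.1335]
eef_rot: [-0.5, -0.499, 0.499, 0.501]
contact_force: [0.2, -0.3, -2.7]
opening: 0.711
```

carry_out --pt "0 0 -0.02" --pt "0 0 -0.02" --pt "0 0 0" --pt "0 0 0" --twist '[0, 0, 0, 0]'

```text
clock: 31.42
tool_pos: [0.6133, 0.2829, 0.0934]
eef_rot: [-0.5, -0.499, 0.5, 0.501]
contact_force: [0.3, 0.6, -2.4]
opening: 0.705
```

carry_out --pt "0.001 0 -0.025" --pt "0 0 -0.02" --pt "0 0 -0.01" --pt "0 0 -0.006" --pt "0 0 -0.003" --pt "0 0 0" --pt "0 0 0" --twist '[0, 0, 0, 0, 0, 0, 0]'

```text
clock: 32.3
tool_pos: [0.615, 0.2836, 0.0299]
eef_rot: [0.501, 0.5, -0.499, -0.5]
contact_force: [-0.2, 0.5, -1.6]
opening: 0.71
```

carry_out --pt "0 0 0" --pt "0 0 0" --pt "0 0 0" --twist '[0, 0, 0]' --grip 0.082

```text
clock: 32.67
tool_pos: [0.6149, 0.2835, 0.0297]
eef_rot: [0.501, 0.5, -0.499, -0.5]
contact_force: [-0.1, -0.1, 0.4]
opening: 0.932
```

carry_out --pt "0 0 0.02" --pt "0 0 0.05" --pt "0 0 0.06" --pt "0 -0.03 0.05" --pt "0 -0.05 0.015" --pt "0 -0.05 0" --pt "0 -0.05 0" --pt "0 0 0" --twist '[0, 0, 0, 0, 0, 0, 0, 0]'

```text
clock: 33.67
tool_pos: [0.6154, 0.0969, 0.2254]
eef_rot: [0.504, 0.497, -0.498, -0.501]
contact_force: [-0.1, -0.2, -0.8]
opening: 0.931
```

carry_out --pt "0.02 -0.05 0" --pt "0.02 -0.03 0" --pt "0 0 0" --pt "0 0 0" --twist '[0, 0, 0, 0]'

```text
clock: 34.17
tool_pos: [0.6543, 0.0258, 0.2251]
eef_rot: [0.499, 0.501, -0.499, -0.5]
contact_force: [0.2, 0.5, -0.1]
opening: 0.936
```

```bash
python3 - <<'E'
from h import *
s=get_state();p=camera_params('wrist');im=snapshot('wrist');cv2.imwrite('pics/w9.png',im[:,:,::-1]);np.savez('w9.npz',im=im,**p)
print(s['clock'],s['tool_pos'],s['opening'],s['contact_force'])
for c,u in (('red',585),('green',54),('blue',171),('yellow',328),('black',435)): print(c,arbor(im,p,c,.06,(u,185),60))
E
```

```text
34.175 [0.65430715 0.02581181 0.22513512] 0.9357018710854782 [ 0.19665993  0.46746007 -0.12064352]
red (array([595.5, 177. ]), 350.5, array([0.615 , 0.2834, 0.06  ]))
green (array([ 25.5, 165.5]), 168.0, array([ 0.6044, -0.2431,  0.06  ]))
blue (array([125. , 188.5]), 326.0, array([ 0.6255, -0.1553,  0.06  ]))
yellow (array([304., 183.]), 340.5, array([0.6204, 0.0122, 0.06  ]))
black None
```

View pics/w9.png

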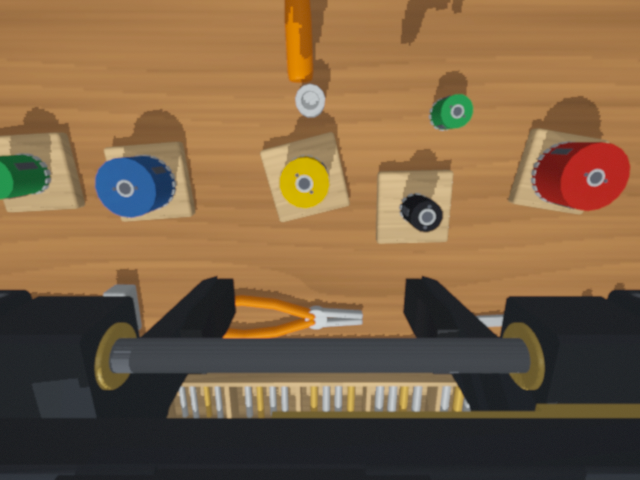

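The wrist view shows all five saws on their stands: red (595,177), black (428,217), yellow (304,183), blue (125,188), and green at the left edge. The green "hole" found here is a slot in its side, not the arbor mark. I'll check black and green once more from this picture and the top camera.

```bash
python3 - <<'E'
from h import *
p=dict(np.load('w9.npz'));im=p['im'];h=cv2.cvtColor(im,cv2.COLOR_RGB2HSV)[205:230,416:440]
y,x=np.nonzero((h[:,:,1]<60)&(h[:,:,2]>120));print('black',len(x),x.mean()+416,y.mean()+205,ray(p,x.mean()+416,y.mean()+205,.06).round(4))
t=snapshot('top');P=camera_params('top');cv2.imwrite('pics/t9.png',cv2.resize(t[150:260,160:500][:,:,::-1],None,fx=2.3,fy=2.3))
for c,u in (('green',(467,198)),('red',(190,207)),('blue',(405,198)),('yellow',(322,200))): print(c,arbor(t,P,c,.06,u,25))
E
```

```text
black 158 426.77848101265823 216.56962025316454 [0.6525 0.1298 0.06  ]
green None
red (array([185., 204.]), 82.0, array([0.6138, 0.2844, 0.06  ]))
blue None
yellow (array([321.5, 199. ]), 76.0, array([0.6192, 0.0118, 0.06  ]))
```

View pics/t9.png

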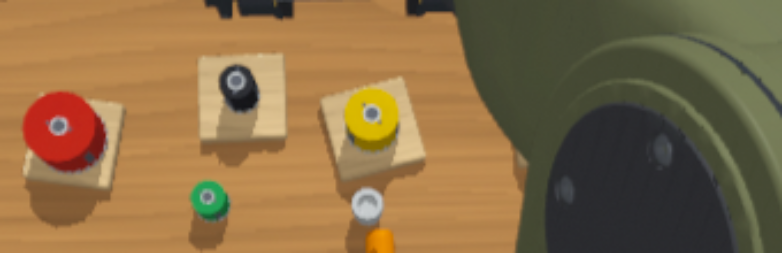

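The top crop shows red (60,126), black (237,82) and yellow (372,114) seated. The arm hides blue and green there. Blue was confirmed in the last wrist view. Green was measured seated right after I let go of it, and it still stands upright in the last wrist view. I'm handing in.

```bash
python3 -c "
from plant import *
print(job.finish_job())"
```

```text
the job is handed in; nothing more can be done
None
```

All five saws are on their own stands and released, and I handed the job in at about 34 s on the robot clock. I took the stacks apart in the order green, then black, yellow and blue, then red. The two loose greens are only about 32 mm across, so I left them alone.

My last wrist-camera checks put red, blue, yellow and black within about 1 mm of their stand centres, upright, and at the height expected for a rim flat on the wood. The gripper was clear of everything.

- **Green:** I measured it within about 1 mm in both cameras right after I let go of it. I could not measure it again at the end: the arm hid it from the top camera and it was at the edge of the wrist view, where it still stood upright on its stand. The one "green" reading in that last check was a slot in the saw's side, so I set it aside.
- **Top camera at the end:** red and yellow agreed with the wrist camera to about 2 mm. The arm hid blue, and I did not measure black from it.

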